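Close a parts bin: fold the dust cover and tuck it under the lip

ROBOT

A 7-joint arm with a two-finger parallel gripper is mounted at the origin on the work surface. World frame = base frame: x ahead of the robot, y to its left, z up, the work surface at z = 0. Lengths are in m, angles in rad, forces in N, time in s.
With the tool pointing down it reaches from about 0.375 to 0.925 m from the base axis. Payload 3.1 kg.
Tool frame: the origin (TCP) lies between the finger pads; the fingertips stand 19 mm ahead of it and the grasp point (between the pads) is the TCP; z points along the fingers, y is the line along which they close (so a half turn about z gives the same grasp; the last joint's range is limited). The gripper opens to 85 mm and grips with 20 to 120 N. Pads are 22 mm wide; open, the fingers measure 114 mm over their backs; the gripper's body (76 mm by 85 mm) begins 54 mm behind the grasp point. The pads swing forward as they close: fully open they stand 13 mm farther back than shut.
Start: joints at [-1.415, 0.383, 0.044, 1.598, -0.018, 1.161, -0.05], TCP at [0.163, 0.629, 0.25] pointing down, gripper open.
Joint ranges: [-2.61, 2.61], [-0.41, 2.15], [-1.48, 1.57], [0, 2.5], [-1.57, 4.71], [0.05, 1.97], [-2.85, 2.85]. Speed limits (rad/s): [2.79, 2.79, 3.14, 3.14, 3.14, 3.14, 3.14].

INTERFACE

Orientations are given as a unit quaternion [x, y, z, w].
In Python, from bench import move_ptp, movel, move_j, move_gripper, pause, inverse_kinematics, read_camera, camera_params, MotionError, sign_off, look_for, tip_of, read_time_s, read_qpos, read_joint_vel, read_effort, read_eef_pos, read_tcp_rot, read_ft_force, read_ft_torque, read_finger_gap, read_grasp_force gives the robot as it stands. Calls block until the motion is done:
- move_ptp(position, orientation): joint-space move of the TCP to a pose.
- movel(position, orientation=None, speed=0.15): straight line of the TCP; orientation=None keeps the orientation; speed is the mean speed in m/s.
- move_j(angles): joint-space move.
- move_gripper(opening, effort=None): finger opening in m; effort is the grip in N (None keeps the last); returns when the fingers have stopped.
- pause(seconds).
- inverse_kinematics(position, orientation): joint angles nearest the present ones, or None.
- read_camera(name): name is "side" or "top"; returns the picture (480x640x3 uint8, red, green, blue); there is no depth.
- camera_params(name): a dict with "K" (3x3 intrinsics, pixels), "dist_coeffs" ([k1, k2, p1, p2, k3] as OpenCV has them; the pictures are not rectified), "camera_from_world" (4x4, takes a point from world to camera coordinates). Camera axes: x right, y down, z forward; pixel columns grow to the right and rows downward; lengths in m; the calibration is good to about 2 mm. A picture is of the moment at which its call begins. camera_params takes no time and is no camera call.
A pose or a line that the arm cannot do raises MotionError and nothing moves.
- sign_off(): hands the job in; it is judged then, once.
Trained networks look in the newest picture that a camera, given by its name, has taken for a name from the list of things; names that differ only in an ending like _2 or _b are one class to them, and where a whole thing is asked for, a point or a joint stands for the part that bears it (a point fixed in the world has none). Each returns a list of dicts, best first, with "confidence" (0 to 1); they miss things now and then, are a little off and sometimes report something else, mostly with a low value. They report only what shows in the picture. A call takes as long as a camera call.
- look_for(camera, name): "at" ([column, row] in pixels, amid what is visible of it).
- tip_of(camera, name): "at" ([column, row] in pixels: a listed point, or the origin of a listed thing).
Readings, each from a call of its own:
- read_time_s(): time.
- read_qpos(): joint angles.
- read_joint_vel(): joint speeds.
- read_effort(): joint torques, N m.
- read_eef_pos(): TCP position.
- read_tcp_rot(): TCP orientation.
- read_ft_force(): force on the tool from outside, world axes, zero at the start.
- read_ft_torque(): the same for the moment, N m.
- read_finger_gap(): finger opening in m.
- read_grasp_force(): force on a finger pad.
Only numpy, scipy, OpenCV 4.12 (cv2) and the standard library are available. Lean on these libraries where they do the work, as an engineer would, in place of code of your own. Each camera call takes 0.05 s, during which the arm holds its last target. There are 200 camera calls.

TASK

The green parts bin on the bench is open: fold its white dust cover over with a fingertip, press it down flat, and push it along by the red ridge until its free edge is tucked well beneath the steel retaining lip, so that it stays shut when you let go. Only push, and gently: do not pick anything up, and leave the bin standing where it is, the bearings in it and the things around it alone.

Things in the scene. Friction and masses are not known exactly. Their poses are not given: they have to be found in the camera images.
- parts_bin: green open-topped parts bin, 190 long (x) x 130 wide (y) x 70 high mm to the rim, walls 4 mm, loose on the bench, about 2.5 kg with friction about 0.6. Origin: centre of its underside; z up; its own +x points from the hinge end to the lip end. The front wall at the +x end carries a bright steel lip across the full width: a flat strip from x = +67 to +95 mm that overhangs towards the hinge, underside 80 mm and top 85 mm above the bench
- lip_edge (a point): middle of the lower rear edge of the steel lip, 80 mm above the bench; the cover has to go beneath this
- cover_hinge (a point): middle of the cover's hinge axis, which runs along the bin's y, 74 mm above the bench; at slide 0 it lies 77 mm behind the bin's origin (bin x = -77 mm) and it moves along the bin's +x with the slide
- cover_edge (a point): middle of the free edge of the white dust cover, a stiff plate 108 mm wide and 4 mm thick whose free edge is 130 mm from the hinge axis (the axis lies at mid-thickness). When the cover is closed and the slide is 0 the free edge stands 14 mm short of the lip
- cover_ridge (a point): middle of the crest of the red thumb ridge on the cover's outer face (the upper face when closed): a bar 70 mm long across the cover (bin y), 8 mm thick, 10 mm proud of the face, from 88 to 96 mm from the hinge axis; when closed, its crest is 86 mm above the bench
- cover (a joint): angle of the cover about its hinge, rad: 0 = closed, lying flat over the bin; about 1.57 = standing upright; grows as it opens. A light spring hinge (0.07 N m/rad about 1.5 rad, 0.03 N m friction) lets it stand open where it is left and lifts it again from the closed position unless its edge is under the lip. Stop at 0 with the plate's upper face 76 mm above the bench
- slide (a joint): how far the hinge bar (and the cover with it) has slid in its slots towards the lip, m: 0 to 0.028, about 4 N of friction, stays where it is left. With the cover flat, from 0.014 on the edge is beneath the lip; at 0.028 it is 14 mm beneath it. If it is pushed forward too far before the cover is flat, the cover lands on top of the lip and must be pushed back
- bearing_a: steel ball bearing lying in the bin, 40 mm across, 14 mm high; origin at the centre of its underside
- bearing_b: another bearing in the bin, the same
- bearing_c: another bearing in the bin, the same
- big_bearing: large steel bearing lying on the bench beside the bin, 56 mm across, 18 mm high; origin under its centre
- carton: small cardboard carton on the bench beyond the bin's lip end, 75 x 55 x 45 mm high; origin under its centre
- jar: small closed jar with a blue cap beside the bin, 44 mm across, 60 mm high; origin under its centre
- plunger: brass valve plunger standing beside the bin, 32 mm across the foot, 50 mm high; origin under its centre
- tape: roll of orange tape lying on the bench to the left, 100 mm across, 45 mm high; origin under its centre
- driver: screwdriver lying on the bench to the right

How it is judged:
At the end, for the whole second after the job is handed in: cover shut (under 0.06 rad) with its free edge 6 mm or more beneath the lip (slide over 20 mm), staying so by itself; bin at rest on the bench within 40 mm of its start, the three bearings in it, things around it moved under 25 mm (value of joint cover below 0.06 rad and value of joint slide above 0.02 m and x of cover_edge in the frame of lip_edge above 0.006 m and z of cover_edge in the frame of lip_edge below 0.0015 m and linear speed of parts_bin below 0.02 m/s and distance of parts_bin from where it was at the start of the episode below 0.04 m and height (world z) of parts_bin below 0.012 m and distance of each of big_bearing, carton, jar, plunger, tape, driver from where it was at the start of the episode below 0.025 m and height (world z) of each of bearing_a, bearing_b, bearing_c below 0.045 m); the robot touches nothing.
It fails at once if a thing around the bin is picked up or pushed more than 25 mm (distance of any of big_bearing, carton, jar, plunger, tape, driver from where it was at the start of the episode above 0.025 m).
It fails at once if a bearing is lifted out of the bin (height (world z) of any of bearing_a, bearing_b, bearing_c above 0.045 m).
It fails at once if the bin is lifted, tipped or shoved more than 40 mm (height (world z) of parts_bin above 0.012 m or distance of parts_bin from where it was at the start of the episode above 0.04 m or angle between parts_bin's own z axis and vertical above 0.12 rad).
It fails at once if the cover is pinched or pressed with more than 45 N (contact force between the fingers and cover above 45 N).
It also fails if it takes over 40 s, if anything falls off the work surface, if the arm or the gripper's body presses on something with over 40 N, if the wrist force passes 120 N, or if a joint passes its speed limit or range.

## Working session

There is one attempt and no reset: what is moved stays moved. The work goes in short steps, each a Python script; the robot and the scene stay as the last script left them, time stands still between calls to the robot, and variables do not carry over. Pictures are saved under pics/ and viewed, at most 10 in all, crops included, and the job is handed in when it is done.

```bash
mkdir -p pics
python3 - <<'E'
from bench import *
import cv2
for c in ("top","side"):
    im=read_camera(c); cv2.imwrite(f"pics/{c}0.png",im[:,:,::-1])
    p=camera_params(c); print(c,p["K"],p["dist_coeffs"],p["camera_from_world"])
    for n in ("parts_bin","lip_edge","cover_hinge","cover_edge","cover_ridge","jar","plunger","carton","big_bearing"):
        r=tip_of(c,n)[:2]; print(n,[(x["at"],round(x["confidence"],2)) for x in r])
print(read_time_s(),read_eef_pos(),read_tcp_rot(),read_ft_force())
E
```

```text
top [[552.16388742   0.         329.29313272]
 [  0.         552.16388742 234.09687561]
 [  0.           0.           1.        ]] [-0.1224896  0.         0.         0.         0.       ] [[ 2.77750318e-02 -9.99613953e-01  7.01311342e-04 -3.28108630e-03]
 [-9.78254665e-01 -2.73257927e-02 -2.05599395e-01  5.83227573e-01]
 [ 2.05539188e-01  5.02446865e-03 -9.78635988e-01  1.28519703e+00]
 [ 0.00000000e+00  0.00000000e+00  0.00000000e+00  1.00000000e+00]]
parts_bin [([401.4, 238.0], 0.82), ([397.0, 193.0], 0.23)]
lip_edge [([381.7, 229.3], 0.65), ([509.2, 281.2], 0.6)]
cover_hinge [([438.1, 235.2], 0.78)]
cover_edge [([431.2, 220.6], 0.61)]
cover_ridge [([439.8, 226.5], 0.95)]
jar [([412.1, 287.4], 0.84)]
plunger [([425.7, 189.8], 0.44)]
carton [([334.4, 236.9], 0.82)]
big_bearing [([397.9, 193.3], 0.74), ([439.9, 226.0], 0.41)]
side [[497.58614689   0.         323.56083001]
 [  0.         497.58614689 238.63341919]
 [  0.           0.           1.        ]] [-0.11946643  0.          0.          0.          0.        ] [[ 0.91483706 -0.40343867 -0.01761813 -0.52002828]
 [-0.29660815 -0.64170152 -0.70727843  0.25559867]
 [ 0.27403789  0.6522702  -0.70671552  1.0682965 ]
 [ 0.          0.          0.          1.        ]]
parts_bin [([367.1, 326.4], 0.56)]
lip_edge [([350.8, 282.6], 0.78)]
cover_hinge [([382.6, 332.7], 0.64), ([383.3, 455.9], 0.25)]
cover_edge [([375.4, 284.5], 0.86), ([313.7, 352.7], 0.42)]
cover_ridge [([383.5, 300.4], 0.71)]
jar [([314.2, 351.9], 0.73)]
plunger [([426.7, 326.2], 0.76)]
carton [([329.1, 272.0], 0.75)]
big_bearing [([403.3, 304.3], 0.53)]
1.0 [0.16320558 0.62917421 0.25027043] [ 1.26578786e-01  9.91956557e-01 -9.37504349e-06 -2.32300722e-05] [0.52645328 0.06763763 0.45330919]
```

View pics/top0.png

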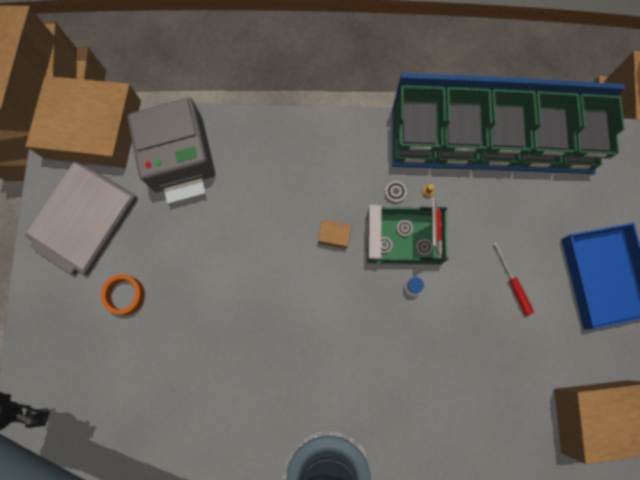

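View pics/side0.png

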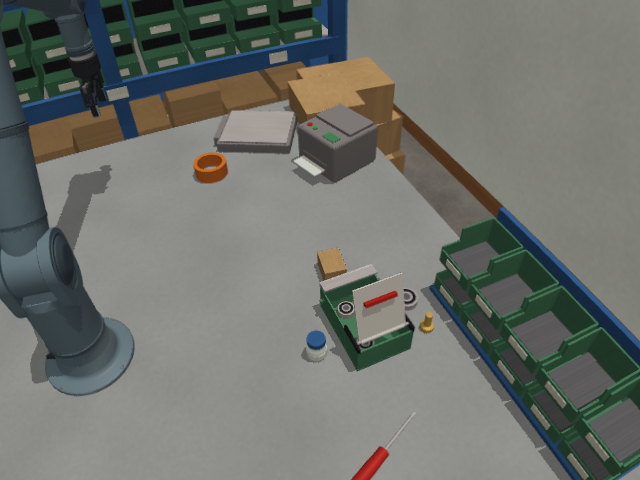

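The top view shows the bin at about (405,235), with the lip at (375,232) on the left (+y) and the cover upright at (438,225) on the right. The jar is at (414,287), the plunger at (428,190) and the big bearing at (396,190). The side view agrees, with the ridge on the cover's outer (-y) face. Next I'll fit the bin pose and cover angle.

```bash
cat > h.py <<'E'
from bench import *
import numpy as np, cv2
from scipy.optimize import least_squares
P={c:camera_params(c) for c in("top","side")}
def proj(c,X):
    T=P[c]["camera_from_world"]
    return cv2.projectPoints(np.atleast_2d(X).astype(float),cv2.Rodrigues(T[:3,:3])[0],T[:3,3],P[c]["K"],P[c]["dist_coeffs"])[0][:,0]
def model(p):
    x,y,a,th,s=p
    c,sn=np.cos(th),np.sin(th); hx=-.077+s
    L={"parts_bin":(0,0,0),"lip_edge":(.067,0,.08),"cover_hinge":(hx,0,.074),
       "cover_edge":(hx+.13*c,0,.074+.13*sn),"cover_ridge":(hx+.092*c-.012*sn,0,.074+.092*sn+.012*c)}
    R=np.array([[np.cos(a),-np.sin(a),0],[np.sin(a),np.cos(a),0],[0,0,1]])
    return {k:R@np.array(v)+[x,y,0] for k,v in L.items()}
def fit(obs,p0,fix_s=None):
    def f(p):
        if fix_s is not None: p=np.r_[p,fix_s]
        m=model(p); return np.concatenate([proj(c,m[n])[0]-at for c,n,at in obs])
    p0=p0 if fix_s is None else p0[:4]
    r=least_squares(f,p0,loss="soft_l1",x_scale=[.01,.01,.05,.1,.005][:len(p0)])
    return r.x,f(r.x).reshape(-1,2)
def tri(o):
    return least_squares(lambda q:np.concatenate([proj(c,[q[0],q[1],0])[0]-at for c,at in o]),[.55,-.1],loss="soft_l1").x
E
python3 - <<'E'
from h import *
O={"top":dict(parts_bin=(401.4,238),lip_edge=(381.7,229.3),cover_hinge=(438.1,235.2),cover_edge=(431.2,220.6),cover_ridge=(439.8,226.5)),
"side":dict(parts_bin=(367.1,326.4),lip_edge=(350.8,282.6),cover_hinge=(382.6,332.7),cover_edge=(375.4,284.5),cover_ridge=(383.5,300.4))}
p,r=fit([(c,n,np.array(a)) for c in O for n,a in O[c].items()],[.6,-.15,1.57,1.5,0],0.0)
print(p);print(r.round(1));print(model(np.r_[p,0]))
for n,t,s in(("jar",(412.1,287.4),(314.2,351.9)),("plunger",(425.7,189.8),(426.7,326.2)),("carton",(334.4,236.9),(329.1,272)),("bb",(397.9,193.3),(403.3,304.3))):
    print(n,tri([("top",np.array(t)),("side",np.array(s))]))
# IK checks
import numpy as np
from scipy.spatial.transform import Rotation as R
print(R.from_quat(read_tcp_rot()).as_matrix().round(2))
E
```

```text
[ 0.5899045  -0.17908478  1.54265494  1.2400867 ]
[[ 3.2  0.4]
 [-0.4  1. ]
 [ 2.1 -1.1]
 [ 1.   1. ]
 [ 0.2 -1.1]
 [-2.6 -0.7]
 [ 2.2 -0.9]
 [-0.4  0.6]
 [ 1.2 -4.7]
 [-2.5 -1.3]]
{'parts_bin': array([ 0.5899045 , -0.17908478,  0.        ]), 'lip_edge': array([ 0.59178972, -0.11211131,  0.08      ]), 'cover_hinge': array([ 0.5877379 , -0.25605429,  0.074     ]), 'cover_edge': array([ 0.58892567, -0.21385815,  0.19695558]), 'cover_ridge': array([ 0.58825912, -0.23753766,  0.16491129])}
jar [ 0.46227166 -0.19669602]
plunger [ 0.71885287 -0.23628132]
carton [5.85969068e-01 2.19701471e-04]
bb [ 0.70263094 -0.16212623]
[[-0.97  0.25 -0.  ]
 [ 0.25  0.97 -0.  ]
 [ 0.   -0.   -1.  ]]
```

```bash
cat >> h.py <<'E'
from scipy.spatial.transform import Rotation as Rn
YAW=1.543; U=np.array([np.cos(YAW),np.sin(YAW),0]); H0=np.array([.5877,-.2561,.074])
def quat(sg):
    x=sg*U; z=np.array([0,0,-1.]); return Rn.from_matrix(np.c_[x,np.cross(z,x),z]).as_quat()
def tcp(d,h):  # d: finger front face ahead of hinge (m, at slide 0), h: tip height above bench
    p=H0+U*(d-.011); return [p[0],p[1],h+.019]
def snap(c,n): im=read_camera(c); cv2.imwrite(f"pics/{n}.png",im[:,:,::-1])
E
python3 - <<'E'
from h import *
q0=read_qpos()
for sg in(1,-1):
    for d,h in((-.08,.25),(.088,.07)):
        q=inverse_kinematics(tcp(d,h),quat(sg)); print(sg,None if q is None else np.round(q,2))
qs=inverse_kinematics(tcp(-.08,.28),quat(1)); qm=inverse_kinematics(tcp(-.08,.28),quat(-1))
c=[(abs(q[6]-q0[6]),s) for q,s in((qs,1),(qm,-1)) if q is not None]; sg=min(c)[1]; open("sg","w").write(str(sg))
move_gripper(0.0,20)
move_ptp(tcp(-.08,.28),quat(sg)); movel(tcp(-.07,.145),speed=.2)
print(sg,read_time_s(),read_eef_pos(),read_ft_force(),read_finger_gap())
snap("side","side1"); O=[]
for c in("side","top"):
    if c=="top": snap("top","top1")
    for n in("lip_edge","cover_hinge","cover_edge","cover_ridge","parts_bin"):
        r=tip_of(c,n)[:1]
        if r: print(c,n,r[0]["at"],round(r[0]["confidence"],2)); O.append((c,n,np.array(r[0]["at"])))
p,r=fit(O,[.59,-.179,1.543,1.3,0],0.0); print(p,r.round(1).tolist())
E
python3 -c "
import cv2,numpy as np
a=cv2.resize(cv2.imread('pics/side1.png')[220:400,270:470],(400,360));b=cv2.resize(cv2.imread('pics/top1.png')[150:330,330:530],(400,360));cv2.imwrite('pics/c1.png',np.hstack([a,b]))"
```

```text
1 [-0.27  0.69  1.15  1.53 -0.64  1.34  0.92]
1 [-0.4   0.66  0.83  1.83 -0.6   0.93  0.67]
-1 [-0.34  0.85  1.37  1.54 -0.84  1.44 -2.1 ]
-1 [-0.66  1.09  1.36  1.84 -1.14  1.27 -2.11]
1 6.2917 [ 0.58602533 -0.33801575  0.16539746] [0.75759376 0.08015637 0.08701557] -0.00011771598787811065
side lip_edge [350.9, 282.6] 0.6
side cover_hinge [382.8, 331.0] 0.96
side cover_edge [373.6, 282.3] 0.57
side cover_ridge [385.2, 298.2] 0.88
side parts_bin [365.0, 328.8] 0.75
top lip_edge [381.8, 229.1] 0.66
top cover_edge [433.9, 220.6] 0.52
top cover_ridge [441.1, 225.5] 0.52
top parts_bin [403.9, 234.5] 0.95
[ 0.5905307  -0.17895307  1.56858719  1.26823342] [[1.6, -0.8], [0.5, 1.8], [4.5, -1.9], [-2.6, 1.3], [-0.3, -3.3], [-0.5, 1.7], [-0.1, 0.3], [0.0, -1.0], [0.6, 3.7]]
```

View pics/c1.png

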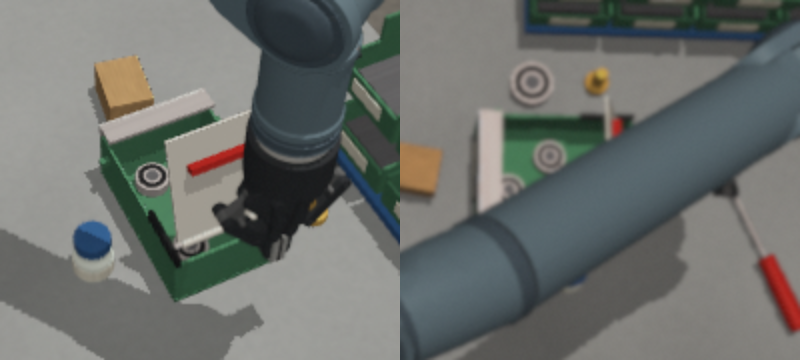

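The finger is behind the cover at left-crop (270,240), and the bin and its neighbours haven't moved. Now I'll fold the cover along an arc.

```bash
python3 - <<'E'
from h import *
r=.068
for th in (1.35,1.15,.95,.75,.55,.4,.25,.12,.04):
    d=r*np.cos(th)-.002*np.sin(th); h=.074+r*np.sin(th)+.002*np.cos(th)
    movel(tcp(d,h),speed=.08); f=read_ft_force(); print(th,round(d,3),round(h,3),np.round(f,1),round(read_time_s(),1))
    if np.linalg.norm(f)>20: break
snap("side","side2"); snap("top","top2")
for n in("lip_edge","cover_edge","cover_ridge","parts_bin"): read_camera; print(n,tip_of("side",n)[:1])
E
python3 -c "
import cv2,numpy as np
a=cv2.resize(cv2.imread('pics/side2.png')[220:400,270:470],(400,360));b=cv2.resize(cv2.imread('pics/top2.png')[150:330,330:530],(400,360));cv2.imwrite('pics/c2.png',np.hstack([a,b]))"
```

```text
1.35 0.013 0.141 [ 0.4 -0.1  0.4] 8.1
1.15 0.026 0.137 [ 0.6  0.3 -0.9] 8.4
0.95 0.038 0.13 [ 0.4 -0.2  0.5] 8.7
0.75 0.048 0.122 [-0.3  0.5  0.2] 9.0
0.55 0.057 0.111 [ 0.2 -0.   0.4] 9.3
0.4 0.062 0.102 [-0.3  0.3  0.8] 9.6
0.25 0.065 0.093 [-0.3  0.7  0.7] 9.9
0.12 0.067 0.084 [-0.3  0.3  0.3] 10.2
0.04 0.068 0.079 [0.3 0.  1.3] 10.4
lip_edge [{'at': [350.3, 282.5], 'confidence': 0.93}]
cover_edge [{'at': [352.1, 286.0], 'confidence': 0.71}]
cover_ridge [{'at': [363.4, 296.1], 'confidence': 0.95}]
parts_bin [{'at': [367.6, 329.0], 'confidence': 0.88}]
```

View pics/c2.png

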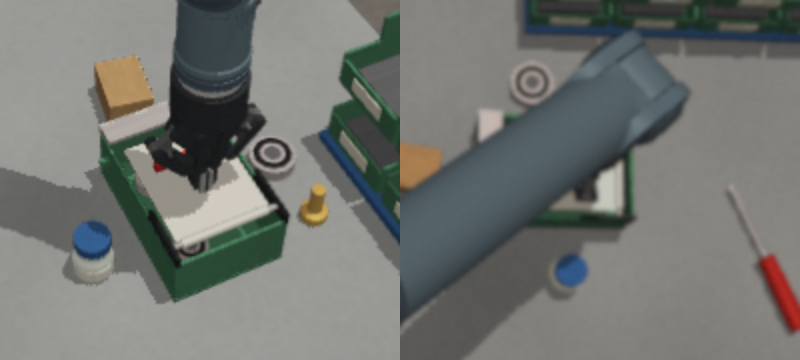

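The cover is nearly flat, with its free edge just behind the lip at about (130,145) in the left crop and the fingertip behind the ridge. I'll check the slide estimate, then press until the force shows contact.

Run:
```python
from h import *
for s in(0,.01,.02): m=model([.5902,-.179,1.555,.04,s]); print(s,proj("side",m["cover_ridge"])[0],proj("side",m["cover_edge"])[0],proj("side",m["lip_edge"])[0])
h=.079
while h>.066:
    h-=.001; movel(tcp(.068,h),speed=.03); pause(.1); f=read_ft_force(); print(round(h,3),np.round(f,1),np.round(read_eef_pos()[2]-.019,4))
    if f[2]>6: break
open("hz","w").write(str(h)); print(read_time_s())
```

```text
0 [363.35504122 296.10310873] [355.476038   286.49230512] [352.75028968 281.75695449]
0.01 [361.30850408 292.7534167 ] [353.53259251 283.29272534] [352.75028968 281.75695449]
0.02 [359.28544293 289.44226387] [351.61108529 280.12932677] [352.75028968 281.75695449]
0.078 [-0.   0.3  1.8] 0.0781
0.077 [0.1 0.6 1.1] 0.077
0.076 [-0.9  0.7  2.6] 0.0761
0.075 [-1.6  1.1  6.1] 0.0757
12.1083
```

Run:
```python
from h import *
d=.068; h=.075
while d<.124:
    d+=.003 if d<.107 else .0015
    movel(tcp(d,h),speed=.04); f=read_ft_force(); e=read_eef_pos()
    print(round(d,4),np.round(f,1),np.round(e[1],4),round(e[2]-.019,4))
    if f[1]<-11 or f[2]>20: break
print(read_time_s())
for n in("lip_edge","cover_hinge","cover_ridge","parts_bin"):
    if n=="lip_edge": snap("side","side3")
    r=tip_of("side",n)[:1]; print(n,r and r[0]["at"])
for s in(.015,.02,.024,.028): m=model([.5902,-.179,1.555,0,s]); print(s,proj("side",m["cover_ridge"])[0],proj("side",m["cover_hinge"])[0])
```

```text
0.071 [-1.  -2.   4.2] -0.1978 0.0758
0.074 [-0.1 -2.5  5.4] -0.1947 0.0757
0.077 [-0.1 -2.9  5.1] -0.1912 0.0756
0.08 [-1.2 -3.1  6.4] -0.1879 0.0755
0.083 [-1.6 -3.1  6.3] -0.1847 0.0755
0.086 [-0.9 -3.6  6.2] -0.1817 0.0754
0.089 [-1.2 -3.   6.4] -0.1785 0.0754
0.092 [-0.  -3.   5.5] -0.1754 0.0753
0.095 [ 0.1 -3.1  5. ] -0.1722 0.0752
0.098 [-0.3 -2.6  6.1] -0.1692 0.0752
0.101 [-0.1 -4.8  5.9] -0.1662 0.0752
0.104 [-0.9 -3.2  5.6] -0.1632 0.0752
0.107 [-1.2 -4.   6. ] -0.1602 0.0752
0.1085 [-1.2 -3.3  5.3] -0.1589 0.0752
0.11 [-0.9 -3.9  6.7] -0.1575 0.0752
0.1115 [-1.9 -4.6  5.9] -0.156 0.0752
0.113 [-0.7 -4.   5.7] -0.1545 0.0752
0.1145 [-1.1 -4.   6.8] -0.153 0.0752
0.116 [-1.  -3.   6.1] -0.1515 0.0752
0.1175 [-1.1 -3.2  6.9] -0.15 0.0752
0.119 [-0.9 -3.9  6.9] -0.1488 0.0752
0.1205 [-0.7 -6.1  3.7] -0.1487 0.0753
0.122 [-0.8 -8.   4.3] -0.1485 0.0753
0.1235 [-0.2 -9.9  3.7] -0.1485 0.0755
0.125 [  0.2 -11.8   2.3] -0.1484 0.0756
18.3583
lip_edge [351.6, 283.3]
cover_hinge [379.1, 321.8]
cover_ridge [357.9, 287.9]
parts_bin [366.5, 327.7]
0.015 [360.12155578 291.98264194] [379.31334743 327.46992863]
0.02 [359.11630456 290.33391032] [378.2062526  325.64162472]
0.024 [358.31624785 289.02173948] [377.3251494  324.18654389]
0.028 [357.51985367 287.71559083] [376.44808929 322.73814941]
```

The push reached the end stop, with slide at about 28 mm. Now I'll release and check.

```bash
python3 - <<'E'
from h import *
movel(tcp(.1195,.0755),speed=.04); movel(tcp(.1185,.095),speed=.06); movel(tcp(.1,.22),speed=.15)
move_j([-1.2]+list(read_qpos()[1:])) if False else movel(tcp(-.1,.28),speed=.2)
pause(.5); print(read_ft_force(),read_time_s()); snap("side","side4"); snap("top","top4")
for n in("lip_edge","cover_hinge","cover_ridge","parts_bin","jar","plunger","carton"):
    r=tip_of("side",n)[:1]; print(n,r and r[0]["at"])
E
python3 -c "
import cv2,numpy as np
a=cv2.resize(cv2.imread('pics/side4.png')[220:400,270:470],(400,360));b=cv2.resize(cv2.imread('pics/top4.png')[150:330,330:530],(400,360));cv2.imwrite('pics/c4.png',np.hstack([a,b]))"
```

```text
[0.35945323 0.1148864  0.50913901] 22.0583
lip_edge [350.9, 282.3]
cover_hinge [375.6, 324.4]
cover_ridge [358.6, 289.2]
parts_bin [365.9, 326.6]
jar [315.4, 351.0]
plunger [422.2, 326.1]
carton [332.1, 268.1]
```

View pics/c4.png

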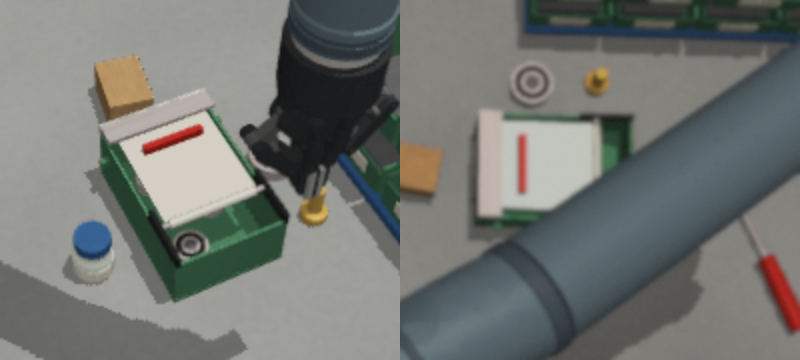

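The cover is flat and tucked under the lip, with the ridge at (172,138) in the left crop. It stays shut with the arm clear, and nothing around the bin has moved.

```bash
python3 -c "
from bench import *
print(sign_off())"
```

```text
the job is handed in; nothing more can be done
None
```

The job is handed in: the dust cover is folded flat and tucked about 14 mm under the lip (slide at its end stop, about 28 mm), it stayed shut once the arm was clear, and no movement of the bin or the things around it showed in the last pictures; `sign_off` returned no verdict.

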